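# Lay out the mixing station round the stirrer

### The arm

A 6-joint arm with a two-finger parallel gripper is mounted at the origin on the work surface; the furniture and walls round the work are solid. World frame = base frame: x ahead of the robot, y to its left, z up, the work surface at z = 0. Lengths are in m, angles in rad, forces in N, time in s.
With the tool pointing down it reaches from about 0.25 to 0.775 m from the base axis. Payload 8.9 kg.
Tool frame: the origin (TCP) lies on the centre line of the jaws, within the pads' length; the fingertips stand 22 mm ahead of it and the grasp point (between the pads) lies 3 mm ahead of it; z points along the fingers, y is the line along which they close (so a half turn about z gives the same grasp; the last joint's range is limited). The gripper opens to 85 mm and grips with 20 to 120 N. Pads are 22 mm wide; open, the fingers measure 114 mm over their backs; the gripper's body (76 mm by 85 mm) begins 54 mm behind the grasp point. The pads swing forward as they close: fully open they stand 13 mm farther back than shut.
Start: joints at [-1.418, 0.291, -0.153, 1.127, 0, 1.431], TCP at [0.151, -0.503, 0.253] pointing down, gripper open.
Joint ranges: [-2.52, 2.52], [-0.91, 1.74], [-1.3, 1.37], [-1.96, 2.02], [-1.52, 1.47], [-3.14, 3.14]. Speed limits (rad/s): [2.22, 2.22, 2.79, 3.14, 3.14, 3.14].

### API

Orientations are given as [roll, pitch, yaw] about the fixed x, y, z axes, in that order (R = Rz(yaw) Ry(pitch) Rx(roll)).
In Python, from plant import status, imaging, robot gives the robot as it stands.
- The arm moves only by the tool arm_command, never from a script. Its argument "commands" is text: rows parted by semicolons, each of 5 numbers parted by spaces: the shift along the world's x, y, z in cm, then the turn about the world's z in degrees, then the closure, from 0 (fully open) to 1 (shut). In form: tx ty tz turn jaw; .... A call has 1 to 20 rows; each row shifts and turns the commanded pose from where the row before left it; what a row does not reach is not made up. A row lasts 1/8 s, in which the tool goes at most 62.5 mm and 10.7 degrees, less where a joint would pass 70% of its speed; a pose out of reach is approached as far as the arm can. A call with a gripper value outside its range is refused whole. The fingers move at their own pace and stop on an object; "grip_force" is the grip in N (left out, the last holds). Time passes only in rows, so rows that do not move let the fingers close. It gives the time, the measured TCP pose, the force, the opening and the grip force at its end, in the units of the state.
- status.read_state(): the state, without advancing time (a new reading comes with each control period).
- imaging.snapshot(name): name is "scene" or "side" or "wrist"; returns a dict with "pixels" (420x560x3 uint8, red, green, blue), "fx", "fy", "cx", "cy" (pixels), "dist" ([k1, k2, p1, p2, k3] as OpenCV has them; the pictures are not rectified), "eye" and "attitude" of the camera in the world. Camera axes: x right, y up, looking along -z (the intrinsics and any distortion apply to the point x, -y, -z); pixel columns grow to the right and rows downward; lengths in m; the calibration is good to about 2 mm. A picture is of the moment at which its call begins. There is no depth.
- robot.close_job(): hands the job in; it is judged then, once.
The state is a dict: "t": time; "joints": joint angles; "joint_velocities": joint speeds; "joint_efforts": joint torques, N m; "tool_pos": TCP position; "orientation": TCP orientation; "ft_force": force on the tool from outside, world axes, zero at the start; "moment": the same for the moment, N m; "grip_width": finger opening in m; "grasp_force": force on a finger pad.
Only numpy, scipy, OpenCV 4.12 (cv2) and the standard library are available. Lean on these libraries where they do the work, as an engineer would, in place of code of your own. Each camera call takes 0.05 s, during which the arm holds its last target. There are 200 camera calls.

### The job

Set up the mixing station round the small stirrer: stand the steel beaker in the middle of the stirrer's plate, and put the lone empty grey rack behind the stirrer, parallel to its back edge, centred on it and 4 cm clear of it. Stand the screw-top jar behind the middle of that rack with a 3 cm gap, and the dropper bottle in line with the rack with a 3 cm gap to the rack's left end (left and behind as seen by someone facing the stirrer's knob side). Leave everything upright and standing free, and do not shift the flat culture dish.

Things in the scene. Friction and masses are not known exactly. Their poses are not given: they have to be found in the camera images.
- stirrer: Small square magnetic stirrer, fixed to the bench: white housing 90 x 90 mm, 35 mm high to the top of its round 76 mm aluminium plate, on which the beaker goes. Origin at the centre of its underside, on the bench. Its x axis points to its back, its y axis to its left and z up; the black knob sticks out 9 mm from its front (-x) face, which is turned roughly toward the robot. The housing's back edge is at x = +45 mm.
- beaker_center (a point): Open stainless steel beaker, straight and round, 50 mm outside diameter (54 mm at the flared rim, the top 5 mm), 55 mm high, walls 3 mm; grasp across the body. The point lies on its axis half-way up, 27.5 mm above its foot; z up.
- rack_center (a point): Lone empty grey five-hole tube rack, 24 mm wide (x), 129 mm long (y), 58 mm high; it stands apart on the left half of the bench, with its length roughly fore and aft, touching no other rack (the racks pushed together in blocks are not meant). Both ends and both sides are alike. The point is its centre, 29 mm above its foot; x across, y along the rack, z up. Grasp across the 24 mm width.
- jar_center (a point): Low closed round jar, 48 mm diameter, 50 mm high, white with a darker grey screw lid that is a little narrower than the body; grasp the body. The point lies on its axis half-way up, 25 mm above its foot; z up.
- dropper_center (a point): Dropper bottle of clear wash saline with a pointed white nozzle: round body of 40 mm diameter up to 64 mm, then shoulder and nozzle at most 24 mm across, 108 mm high in all. The point lies on its axis half-way up, 54 mm above its foot; z up. Grasp it by the upper body.
- dish_center (a point): Low flat closed culture dish, 56 mm diameter, 15 mm high, lying on the far part of the bench. The point is its centre, 7.5 mm above the bench. Not part of the station: must not be shifted.
Mind the look-alikes: they are no part of the job. What is shaped like the part that bears beaker_center but green is not meant.

How it is judged:
At the end, for the whole second after the job is handed in: Beaker on the plate within 12 mm of centre; rack behind, gap 40 mm, centred (13 mm), parallel (0.14 rad); jar 30 mm behind the rack's middle and dropper bottle in line 30 mm off its left end (13 mm in rack axes); the four stand at their height (5 mm), upright (0.1 rad), at rest, released (x of beaker_center in the frame of stirrer between -0.012 and 0.012 m and y of beaker_center in the frame of stirrer between -0.012 and 0.012 m and z of beaker_center in the frame of stirrer between 0.0575 and 0.0675 m and x of rack_center in the frame of stirrer between 0.084 and 0.11 m and y of rack_center in the frame of stirrer between -0.013 and 0.013 m and angle between the y axis of rack_center and the y axis of stirrer, either way round below 0.14 rad and y of jar_center in the frame of rack_center between -0.013 and 0.013 m and (x of jar_center in the frame of rack_center between 0.053 and 0.079 m or x of jar_center in the frame of rack_center between -0.079 and -0.053 m) and x of jar_center in the frame of stirrer above 0.13 m and x of dropper_center in the frame of rack_center between -0.013 and 0.013 m and (y of dropper_center in the frame of rack_center between 0.101 and 0.127 m or y of dropper_center in the frame of rack_center between -0.127 and -0.101 m) and y of dropper_center in the frame of stirrer above 0.08 m and height (world z) of rack_center between 0.024 and 0.034 m and height (world z) of jar_center between 0.02 and 0.03 m and height (world z) of dropper_center between 0.049 and 0.059 m and angle between each of beaker_center, rack_center, jar_center, dropper_center's own z axis and vertical below 0.1 rad and linear speed of each of beaker, rack, jar, dropper below 0.02 m/s and contact force between the fingers and beaker below 0.05 N and contact force between the fingers and rack below 0.05 N and contact force between the fingers and jar below 0.05 N and contact force between the fingers and dropper below 0.05 N); the robot touches nothing.
It fails at once if the flat culture dish is shifted by more than 15 mm (distance of dish_center from where it was at the start of the episode above 0.015 m).
It also fails if it takes over 123 s, if anything falls off the work surface, if the arm or the gripper's body presses on something with over 40 N, if the wrist force passes 120 N, or if a joint passes its speed limit or range.

## Working session

There is one attempt and no reset: what is moved stays moved. The work goes in short steps, Python scripts to look and compute and a tool call to move; the robot and the scene stay as the last step left them, time stands still between calls to the robot, and variables do not carry over. Pictures are saved under pics/ and viewed, at most 14 in all, crops included, and the job is handed in when it is done.

Besides the shell and the picture viewer there is one more tool, called in YAML: its name, and indented under it one key for each argument. arm_command: Moves the arm, as the interface text tells. Its arguments: {"type":"object","properties":{"commands":{"type":"string"},"grip_force":{"type":"number"}},"required":["commands"]}

```bash
ls; mkdir -p pics; cat > h.py <<'E'
import numpy as np, cv2
from plant import status, imaging, robot
def shot(n,f=None):
    s=imaging.snapshot(n)
    if f: cv2.imwrite(f'pics/{f}.png',cv2.cvtColor(s['pixels'],cv2.COLOR_RGB2BGR))
    return s
def KD(s): return np.array([[s['fx'],0,s['cx']],[0,s['fy'],s['cy']],[0,0,1.]]),np.array(s['dist'],float)
def Rm(s):
    a=np.array(s['attitude'],float)
    if a.shape==(3,3): return a
    r,p,y=a
    from scipy.spatial.transform import Rotation as R
    return R.from_euler('xyz',[r,p,y]).as_matrix()
def rays(s,uv):
    K,D=KD(s); n=cv2.undistortPoints(np.array(uv,float).reshape(-1,1,2),K,D).reshape(-1,2)
    d=np.c_[n[:,0],-n[:,1],-np.ones(len(n))]
    return np.array(s['eye']),d@Rm(s).T
def plane(s,uv,z):
    e,d=rays(s,uv); return e+d*((z-e[2])/d[:,2])[:,None]
def proj(s,P):
    K,D=KD(s); c=(np.array(P,float).reshape(-1,3)-np.array(s['eye']))@Rm(s); c=c*[1,-1,-1]
    return cv2.projectPoints(c.reshape(-1,1,3),np.zeros(3),np.zeros(3),K,D)[0].reshape(-1,2)
E
python3 - <<'E'
from h import *
for n in ['scene','side','wrist']:
    s=shot(n,n+'0'); print(n,{k:np.round(v,4).tolist() for k,v in s.items() if k!='pixels'})
print(status.read_state())
E
```

```text
pics
scene {'fx': 430.1685, 'fy': 430.1685, 'cx': 279.0516, 'cy': 210.0555, 'dist': [-0.0182, 0.0, 0.0, 0.0, 0.0], 'eye': [-0.2318, 0.5516, 0.6958], 'attitude': [0.9855, -0.0201, -2.2114]}
side {'fx': 534.8232, 'fy': 534.8232, 'cx': 272.2711, 'cy': 210.8393, 'dist': [-0.1107, 0.0, 0.0, 0.0, 0.0], 'eye': [0.3696, -1.0391, 0.6783], 'attitude': [1.0302, -0.0121, -0.124]}
wrist {'fx': 302.5798, 'fy': 302.5798, 'cx': 282.3429, 'cy': 207.1048, 'dist': [-0.0305, 0.0, 0.0, 0.0, 0.0], 'eye': [0.2216, -0.4804, 0.374], 'attitude': [-0.2944, 0.0002, -1.2792]}
{'t': 0.15, 'joints': array([-1.41830678e+00,  2.91126330e-01, -1.53923283e-01,  1.12668595e+00,
        3.66497517e-05,  1.43148810e+00]), 'joint_velocities': array([ 0.00016931, -0.00202162,  0.00255853, -0.00036872,  0.00050984,
        0.0004866 ]), 'joint_efforts': array([ 1.38313604e-03, -5.37369668e+01,  3.31520569e+01,  1.15116709e-02,
       -1.96143096e-04, -2.48092039e-05]), 'tool_pos': array([ 0.150995  , -0.50251585,  0.25288804]), 'orientation': array([-3.14066761e+00, -1.66715244e-04,  2.91797672e-01]), 'ft_force': array([-0.16897245,  0.02900465,  0.98442723]), 'moment': array([-0.00472542,  0.07115472,  0.00579402]), 'grasp_force': 0.0, 'grip_width': 0.08524575343458246}
```

View pics/scene0.png

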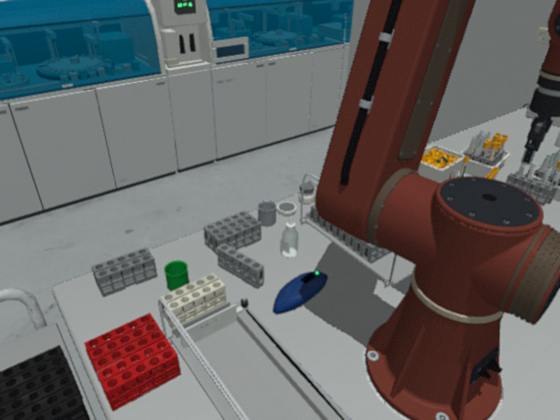

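View pics/side0.png

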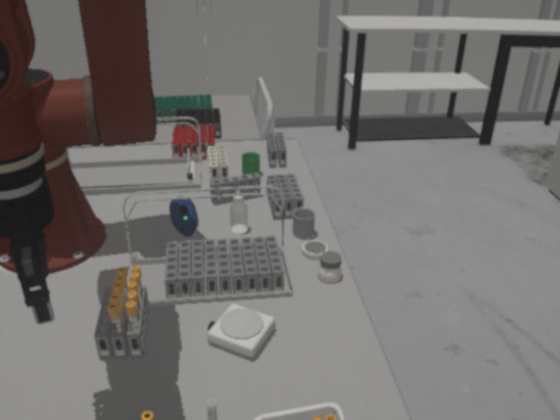

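```bash
python3 - <<'E'
from h import *
s=shot('side'); im=cv2.cvtColor(s['pixels'],cv2.COLOR_RGB2BGR)
c=cv2.resize(im[120:370,80:370],None,fx=2.7,fy=2.4,interpolation=cv2.INTER_CUBIC); cv2.imwrite('pics/c1.png',c)
for n,uv,z in [('stir',(242,323),.035),('jar',(331,280),0),('jartop',(331,258),.05),('dish',(315,248),.015),('beaktop',(304,215),.055),('drop',(239,230),0),('green',(251,157),.055),('rackL',(211,183),.058),('rackR',(262,178),.058),('block',(285,183),.058),('basket',(225,245),.06),('fr',(166,292),0),('fr',(288,292),0),('blk',(170,245),.058),('blk',(280,240),.058),('leftrack',(125,290),.058)]:
    print(n,np.round(plane(s,[uv],z)[0],3))
E
```

```text
stir [ 0.411 -0.347  0.035]
jar [ 0.603 -0.203  0.   ]
jartop [ 0.601 -0.195  0.05 ]
dish [ 0.587 -0.108  0.015]
beaktop [ 0.574 -0.035  0.055]
drop [0.43  0.004 0.   ]
green [0.483 0.279 0.055]
rackL [0.371 0.134 0.058]
rackR [0.499 0.147 0.058]
block [0.553 0.115 0.058]
basket [ 0.392 -0.141  0.06 ]
fr [ 0.271 -0.205  0.   ]
fr [ 0.51  -0.231  0.   ]
blk [ 0.281 -0.127  0.058]
blk [ 0.506 -0.132  0.058]
leftrack [ 0.204 -0.264  0.058]
```

View pics/c1.png

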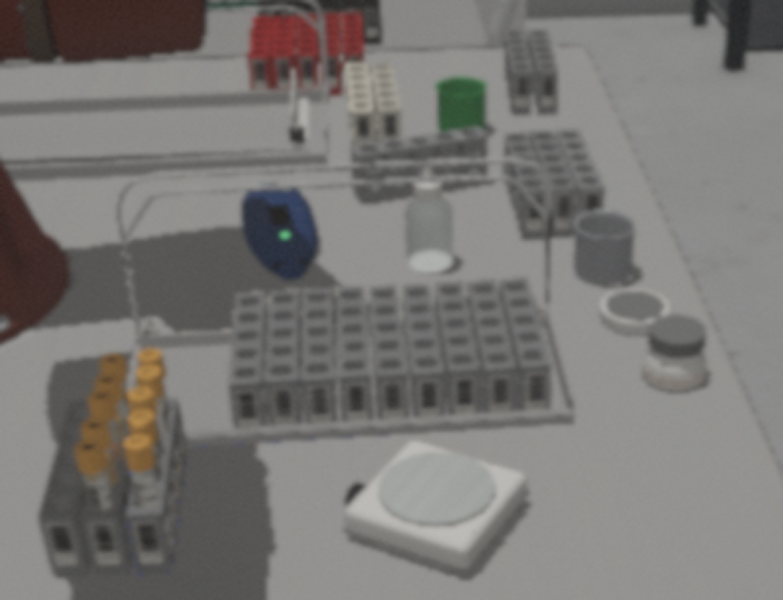

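View pics/wrist0.png

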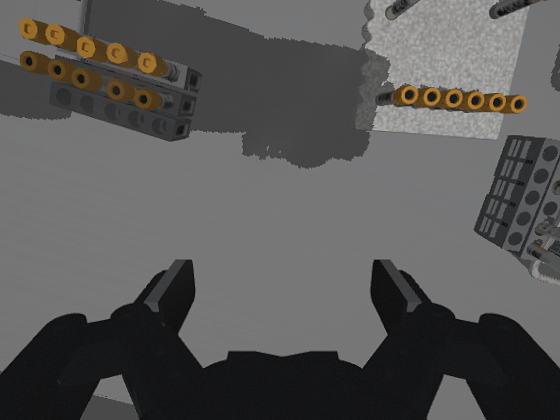

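```bash
python3 - <<'E'
from h import *
s=cv2.imread('pics/scene0.png'); 
cv2.imwrite('pics/c2.png',cv2.resize(s[170:330,150:350],None,fx=4,fy=3.7,interpolation=cv2.INTER_CUBIC))
e=cv2.imread('pics/side0.png'); g=cv2.cvtColor(e,cv2.COLOR_BGR2GRAY)
for n,(r0,r1,c0,c1),op in [('stir',(300,356,205,280),150),('dish+jar',(235,285,295,345),150)]:
    m=(g[r0:r1,c0:c1]>op).astype(np.uint8); k=cv2.findContours(m,0,2)[0]
    for q in k:
        if cv2.contourArea(q)>40: print(n,cv2.boundingRect(q),cv2.contourArea(q),(cv2.approxPolyDP(q,4,True)[:,0]+[c0,r0]).tolist())
print(g[270:360:3,205:280:3])
E
```

```text
stir (3, 3, 67, 47) 1780.0 [[231, 303], [208, 333], [251, 349], [274, 317]]
[[115 102  93 101 119 108  88  89 111 108  87  83  97  94  98  86  92 105
  103  91  91 110  92 107 106]
 [115  89  90 101 120 105  96  99 113 107 109 107 112  98 109 108 106 100
   96 106 103  98  83  90  91]
 [113 108 103 101 111 100  96  95  93  94  93  91  87  81  83  87  88  83
   80  91  92  91  85  89  81]
 [105  86  89  93 104  85  85  83  88  94  93  80  88  85  86  63  60  87
   88  86  59  83  84  93  68]
 [112  86  55  75 107  89  65  60  90  96  90  55  78  84  89  65  64  85
   82  83  57  80  81  88  66]
 [107  86  53  72 100  87  66  56  89  95  90  54  77  83  88  63  59  84
   83  85  59  82  84  91  64]
 [107  87  58  76  97  91  73  63  87  99  91  54  78  89  91  80  84  88
   83  98  92 100  83  98 104]
 [116  95  88  98  94  93 103 101  98 110 102 109 109  99  93 114 119 103
  102 117 119 118 118 122 131]
 [114 103 119 119 107 113 121 125 121 129 125 129 126 128 133 132 130 125
  119 126 123 119 111 107 114]
 [130 129 126 122 114 123 121 117 108 106 112 108 105 100 101 101 104 102
  101
[... 1426 characters left out ...]
81 180 166 162 160 162 162 179 186 182
  156 114  99  90 128 148 147]
 [145 121 106 117 125 127 128 135 148 166 178 183 185 187 187 187 184 164
  122 105  91 112 144 146 146]
 [146 137 106  91  97 108 119 123 127 130 138 154 170 180 184 186 175 134
  110  89  94 141 148 146 146]
 [146 146 146 137 120 103  99 102 115 122 124 127 131 141 155 171 148 112
   95  91 130 147 147 146 145]
 [146 147 146 145 146 144 133 107  95  98 107 117 123 125 127 129 118 104
   88 115 147 147 147 147 146]
 [145 146 145 146 147 146 145 145 142 119 100  94 100 110 121 123 113  91
   98 141 148 147 147 147 145]
 [147 147 147 146 147 146 147 147 147 147 144 135 117  96  91  96  93  90
  131 146 146 147 146 148 146]]
```

View pics/c2.png

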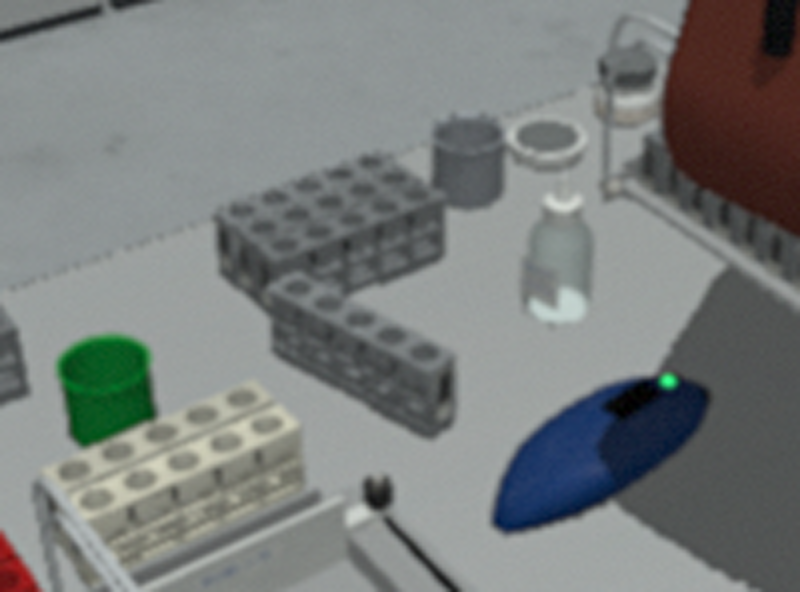

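```bash
python3 - <<'E'
from h import *
A=shot('scene'); B=shot('side')
a=lambda x,y:(150+x/4,170+y/3.7); b=lambda x,y:(80+x/2.7,120+y/2.4)
p=plane(B,[[231,303],[208,333],[251,349],[274,317]],.032); print('stir',np.round(p[:,:2],4).tolist(),p.mean(0).round(4),np.linalg.norm(p-np.roll(p,-1,0),axis=1).round(4))
print('edge angs',[np.degrees(np.arctan2(*(q[[1,0]]))).round(1) for q in (p[3]-p[0],p[2]-p[1],p[0]-p[1],p[3]-p[2])])
print('plate',plane(B,[b(437,487)],.035).round(4))
for n,u,v,z in [('beaker',a(468,133),b(604,226),.055),('jar',a(628,60),b(678,335),.05),('dish',a(547,138),b(635,308),.013),('dropbase',a(557,306),b(430,262),.001),('shoulder',a(562,203),b(428,188),.085),('handletop',a(612,50),b(545,205),.15),('handlefar',a(612,50),b(545,210),.2)]:
    print(n,plane(A,[u],z)[0].round(4),plane(B,[v],z)[0].round(4))
    (e,d),(f,g)=rays(A,[u]),rays(B,[v]); t=np.linalg.lstsq(np.c_[d[0],-g[0]],f-e,rcond=None)[0]
    print('   tri',((e+d[0]*t[0]+f+g[0]*t[1])/2).round(4),'gap',np.linalg.norm(e+d[0]*t[0]-f-g[0]*t[1]).round(4))
h=plane(A,[a(*q) for q in [(298,287),(329,303),(361,319),(392,335),(425,352)]],.058); print('rack holes',h.round(4).tolist(),np.degrees(np.arctan2(*(h[4]-h[0])[[1,0]])))
print('rack side ends',plane(B,[b(356,158),b(489,140)],.058).round(4).tolist())
print('cream',plane(A,[a(300,420),a(258,382),a(45,475)],.058).round(3).tolist(),'block',plane(A,[a(280,262),a(445,197),a(220,215)],.058).round(3).tolist())
E
```

```text
stir [[0.395, -0.2884], [0.3513, -0.3621], [0.4209, -0.4073], [0.4684, -0.3343]] [ 0.4089 -0.348   0.032 ] [0.0857 0.0829 0.0871 0.0865]
edge angs [np.float64(-32.0), np.float64(-33.0), np.float64(59.3), np.float64(56.9)]
plate [[ 0.4105 -0.3465  0.035 ]]
beaker [ 0.571  -0.0218  0.055 ] [ 0.574  -0.0312  0.055 ]
   tri [ 0.5753 -0.025   0.0513] gap 0.0004
jar [ 0.5971 -0.1861  0.05  ] [ 0.5998 -0.2004  0.05  ]
   tri [ 0.6027 -0.192   0.0445] gap 0.0018
dish [ 0.585  -0.1022  0.013 ] [ 0.5878 -0.1067  0.013 ]
   tri [ 0.5881 -0.1043  0.011 ] gap 0.0009
dropbase [0.4281 0.0099 0.001 ] [0.4307 0.0055 0.001 ]
   tri [ 0.4305  0.0083 -0.0011] gap 0.0008
shoulder [0.4313 0.0071 0.085 ] [0.4305 0.0029 0.085 ]
   tri [0.4314 0.0062 0.0838] gap 0.0018
handletop [ 0.485  -0.0722  0.15  ] [ 0.506  -0.1479  0.15  ]
   tri [ 0.515  -0.1007  0.1241] gap 0.0052
handlefar [ 0.4193 -0.0151  0.2   ] [ 0.4921 -0.2394  0.2   ]
   tri [ 0.5158 -0.1028  0.1216] gap 0.0083
rack holes [[0.4775, 0.1677, 0.058], [0.4532, 0.1613, 0.058], [0.4291, 0.1545, 0.058], [0.406, 0.1484, 0.058], [0.382, 0.142, 0.058]] -164.9026415242062
rack side ends [[0.3728, 0.1186, 0.058], [0.4966, 0.1457, 0.058]]
cream [[0.371, 0.23, 0.058], [0.413, 0.232, 0.058], [0.409, 0.358, 0.058]] block [[0.506, 0.163, 0.058], [0.509, 0.04, 0.058], [0.573, 0.168, 0.058]]
```

arm_command:
  commands: "1.6 3.8 0 10.5 0.4; 1.6 3.8 0 10.5 0.4; 1.6 3.8 0 10.5 0.4; 1.7 3.8 0 10.5 0.4; 1.7 3.8 0 10.5 0.4; 1.7 3.9 0 10.5 0.4; 1.7 3.9 0 10.5 0.4; 1.7 3.9 0 10.5 0.4; 1.6 3.8 0 10.5 0.4; 1.6 3.8 0 10.5 0.4; 1.6 3.8 0 10.5 0.4; 1.6 3.8 0 10.5 0.4; 1.7 3.8 0 10.5 0.4; 1.7 3.9 0 10.5 0.4; 1.7 3.9 0 10.5 0.4; 1.7 3.9 0 10.5 0.4; 1.7 3.9 0 10 0.4; 0 0 0 0 0.4; 0 0 0 0 0.4; 0 0 0 0 0.4"
  grip_force: 40

```text
t: 2.8
tool_pos: [0.4327, 0.1494, 0.2533]
orientation: [-3.141, -0.0, -2.887]
ft_force: [0.2, 0.6, -0.0]
grip_width: 0.0512
grasp_force: 0.0
```

```bash
python3 - <<'E'
from h import *
s=shot('wrist','w1'); st=status.read_state(); print(st['t'],st['tool_pos'],np.degrees(st['orientation']),st['grip_width'],s['eye'],s['attitude'])
print('pred holes',proj(s,[[.48,.161,.058],[.432,.149,.058],[.384,.136,.058]]).round())
E
```

```text
2.85 [0.43279778 0.14940039 0.25343117] [-1.79994288e+02  9.07577517e-04 -1.65394074e+02] 0.05144518149281192 [0.36118674 0.13173722 0.37460516] [-2.93222951e-01  1.16368046e-03  1.82547537e+00]
pred holes [[281. 230.]
 [282. 187.]
 [281. 139.]]
```

View pics/w1.png

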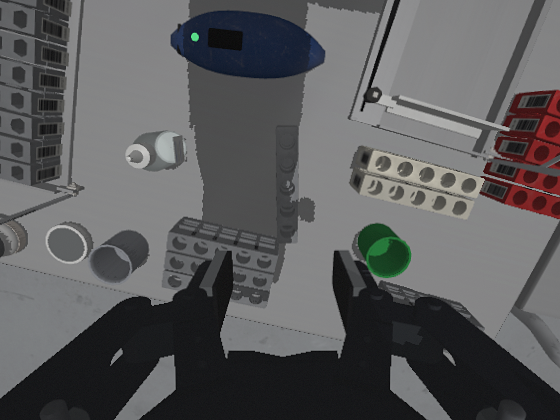

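```bash
python3 - <<'E'
from h import *
s=shot('wrist','w2'); g=cv2.cvtColor(s['pixels'],cv2.COLOR_RGB2GRAY)
hp=plane(s,[[287,140],[287,187],[286,232]],.058); print('rack',hp.round(4).tolist(),np.degrees(np.arctan2(*(hp[0]-hp[2])[[1,0]])))
print('dish',plane(s,[[70,243]],.013).round(4),'beakrim',plane(s,[[110,261]],.055).round(4),'noz',plane(s,[[137,155]],.1).round(4))
cv2.imwrite('pics/w2c.png',cv2.resize(cv2.cvtColor(s['pixels'][110:270,40:310],cv2.COLOR_RGB2BGR),None,fx=2.9,fy=2.9,interpolation=cv2.INTER_CUBIC))
E
```

```text
rack [[0.3831, 0.142, 0.058], [0.4309, 0.1546, 0.058], [0.4811, 0.1668, 0.058]] -165.79058147609854
dish [[ 0.5855 -0.0995  0.013 ]] beakrim [[ 0.5705 -0.0245  0.055 ]] noz [[0.4271 0.012  0.1   ]]
```

View pics/w2c.png

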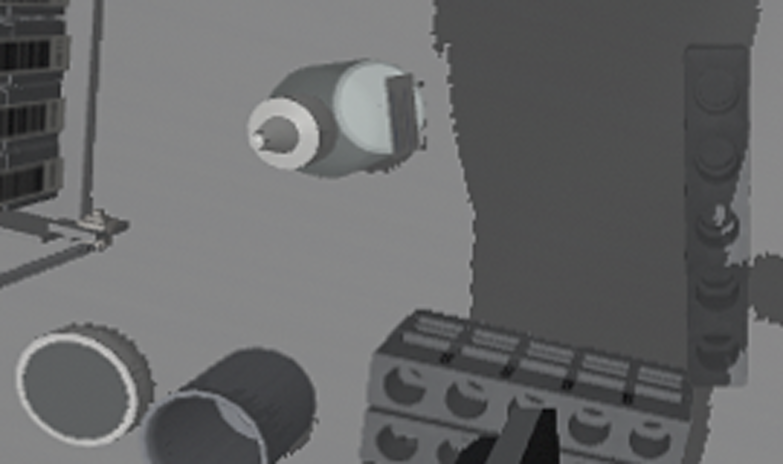

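arm_command:
  commands: "-0.1 0.5 -4 0 0.4; 0 0 -4 0 0.4; 0 0 -4 0 0.4; 0 0 -4 0 0.4; 0 0 -3 0 0.4; 0 0 -2.5 0 0.4; 0 0 0 0 0.4; 0 0 0 0 0.8; 0 0 0 0 0.9; 0 0 0 0 0.9; 0 0 0 0 0.9; 0 0 0 0 0.9; 0 0 0 0 0.9"
  grip_force: 40

```text
t: 4.53
tool_pos: [0.433, 0.1553, 0.0395]
orientation: [-3.141, 0.002, -2.885]
ft_force: [-0.5, -1.2, 8.3]
grip_width: 0.0229
grasp_force: 41.1
```

arm_command:
  commands: "0 0 2 0 0.9; 0 0 4 0 0.9; 0 0 5 0 0.9; 0 0 5 0 0.9; 0 0 5 0 0.9; 0 -1 5 0 0.9; 0.5 -3.5 0 3.1 0.9; 0.5 -4 0 3.1 0.9; 0.5 -4 0 3.1 0.9; 0.5 -4 0 3.1 0.9; 0.5 -4 0 3.1 0.9; 0.5 -4 0 3.1 0.9; 0.5 -4 0 3.1 0.9; 0.5 -4 0 3.1 0.9; 0.5 -4 0 3.1 0.9; 0.5 -4 0 3.1 0.9; 0.5 -4 0 3.1 0.9; 0.5 -4 0 3.1 0.9; 0.2 -4 0 3.1 0.9; 0 -2.5 0 3.1 0.9"

```text
t: 7.02
tool_pos: [0.4938, -0.3965, 0.2986]
orientation: [-3.141, -0.0, -2.126]
ft_force: [1.2, 0.2, 0.3]
grip_width: 0.0226
grasp_force: 40.1
```

arm_command:
  commands: "0 0 0 0 0.9; 0 0 0 0 0.9; 0 0 0 0 0.9; 0 0 0 0 0.9"

```text
t: 7.52
tool_pos: [0.4942, -0.3941, 0.2987]
orientation: [-3.141, -0.0, -2.127]
ft_force: [-0.0, 0.0, -0.3]
grip_width: 0.0229
grasp_force: 40.1
```

```bash
python3 - <<'E'
from h import *
s=shot('wrist','w3'); shot('side','s3'); st=status.read_state(); print(st['t'],st['tool_pos'],np.degrees(st['orientation']),st['grip_width'])
print(proj(s,[[.4105,-.3465,.035]]).round())
E
```

```text
7.625 [ 0.49415619 -0.39438126  0.29857772] [-1.79983435e+02 -1.64828433e-03 -1.21858173e+02] 0.02280630934810885
[[357. 172.]]
```

View pics/w3.png

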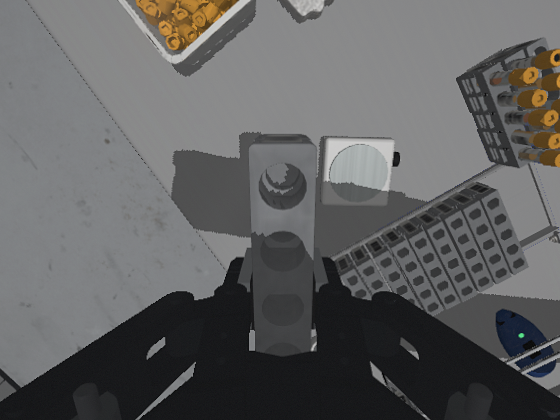

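```bash
python3 - <<'E'
from h import *
s=imaging.snapshot('wrist'); g=cv2.cvtColor(s['pixels'],cv2.COLOR_RGB2GRAY); f=g.astype(int)[125:215,310:410]
m=(f>145).astype(np.uint8); k=max(cv2.findContours(m,0,2)[0],key=cv2.contourArea)
r=cv2.minAreaRect(k.astype(np.float32)); print(r, cv2.boundingRect(k))
c=cv2.boxPoints(r)+[310,125]; print(c.round(1).tolist()); 
p=plane(s,c,.033); print(p.round(4).tolist(),p.mean(0).round(4),np.linalg.norm(p-np.roll(p,-1,0),axis=1).round(4),[round(np.degrees(np.arctan2(q[1],q[0])),1) for q in np.roll(p,-1,0)-p])
cv2.imwrite('pics/w3c.png',cv2.resize(cv2.cvtColor(s['pixels'][125:215,310:410],cv2.COLOR_RGB2BGR),None,fx=6,fy=6,interpolation=cv2.INTER_CUBIC))
E
```

```text
((48.900779724121094, 38.587547302246094), (68.3666000366211, 51.33732986450195), 3.5763344764709473) (14, 13, 71, 54)
[[323.2, 187.1], [326.4, 135.8], [394.6, 140.1], [391.4, 191.3]]
[[0.457, -0.3522, 0.033], [0.421, -0.4071, 0.033], [0.3504, -0.3574, 0.033], [0.3832, -0.2997, 0.033]] [ 0.4029 -0.3541  0.033 ] [0.0656 0.0864 0.0664 0.0906] [np.float64(-123.2), np.float64(144.9), np.float64(60.4), np.float64(-35.4)]
```

View pics/w3c.png

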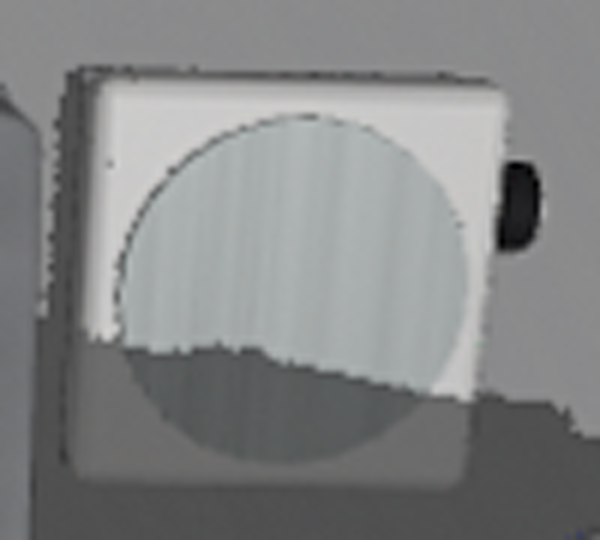

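```bash
python3 - <<'E'
from h import *
s=imaging.snapshot('wrist'); b=lambda x,y:(310+x/6-.4,125+y/6-.4)
p=plane(s,[b(105,80),b(505,88),b(470,488),b(72,478)],.032)
d=np.roll(p,-1,0)-p; print(p.round(4).tolist(),p.mean(0).round(4),np.linalg.norm(d,axis=1).round(4),[round(np.degrees(np.arctan2(q[1],q[0])),1) for q in d])
c=plane(s,[b(294,289)],.035)[0]; print('plate',c)
a=np.radians(-33.);x=np.array([np.cos(a),np.sin(a)]);y=np.array([-x[1],x[0]])
for o in(c[:2],): print('rack',o+.097*x,'jar',o+.163*x,'drop',o+.097*x+.1145*y)
E
```

```text
[[0.4214, -0.4044, 0.032], [0.3506, -0.3588, 0.032], [0.3958, -0.2837, 0.032], [0.4704, -0.3328, 0.032]] [ 0.4095 -0.3449  0.032 ] [0.0843 0.0877 0.0893 0.0868] [np.float64(147.2), np.float64(58.9), np.float64(-33.4), np.float64(-124.3)]
plate [ 0.40878528 -0.34522711  0.035     ]
rack [ 0.49013633 -0.39805709] jar [ 0.54548858 -0.43400327] drop [ 0.5524975  -0.30202931]
```

arm_command:
  commands: "-0.3 -0.3 -4 -0.7 0.9; 0 0 -5 0 0.9; 0 0 -5 0 0.9; 0 0 -5 0 0.9; 0 0 -3 0 0.9; 0 0 -2 0 0.9; 0 0 -1 0 0.9; 0 0 -0.7 0 0.9; 0 0 0 0 0.9; 0 0 0 0 0.9; 0 0 0 0 0.9"

```text
t: 9.1
tool_pos: [0.4913, -0.3981, 0.042]
orientation: [-3.141, -0.0, -2.139]
ft_force: [0.3, -1.1, -0.3]
grip_width: 0.0227
grasp_force: 40.1
```

arm_command:
  commands: "0 0 -0.2 0 0.9; 0 0 -0.1 0 0.9; 0 0 0 0 0.9; 0 0 0 0 0.9; 0 0 0 0 0.9"

```text
t: 9.72
tool_pos: [0.4913, -0.3981, 0.0395]
orientation: [-3.14, -0.0, -2.14]
ft_force: [-1.9, 1.6, 11.0]
grip_width: 0.0227
grasp_force: 41.6
```

arm_command:
  commands: "0 0 0 0 0.5; 0 0 0 0 0.5; 0 0 0 0 0.5; 0 0 2 0 0.5; 0 0 4 0 0.4; 0 0 5 0 0.2; 0 0 5 0 0; 0 0 5 0 0; 0.8 3.7 0 3.3 0; 0.8 3.7 0 3.3 0; 0.8 3.7 0 3.3 0; 0.8 3.7 0 3.3 0; 0.8 3.7 0 3.3 0; 0.8 3.7 0 3.3 0; 0.8 3.7 0 3.3 0; 0.8 3.7 0 3.3 0; 0.8 3.7 0 3.3 0; 0.8 4 0 2.9 0; 0 0 0 0 0; 0 0 0 0 0"

```text
t: 12.22
tool_pos: [0.5709, -0.0251, 0.2482]
orientation: [3.141, -0.0, -1.571]
ft_force: [-0.2, -0.5, 0.4]
grip_width: 0.0855
grasp_force: 0.0
```

```bash
python3 - <<'E'
from h import *
s=shot('wrist','w4'); st=status.read_state(); print(st['t'],st['tool_pos'],np.degrees(st['orientation']),st['grip_width'],st['ft_force'])
for P in ([.5705,-.0245,.055],[.5855,-.1,.015],[.602,-.195,.05]): print(proj(s,[P]).round())
E
```

```text
12.275 [ 0.57092227 -0.02551745  0.24821539] [ 1.79990709e+02 -1.81271203e-02 -9.00327029e+01] 0.08537907265442933 [ 0.26432796 -0.73668267 -0.66939135]
[[283. 188.]]
[[269. 114.]]
[[249.   8.]]
```

View pics/w4.png

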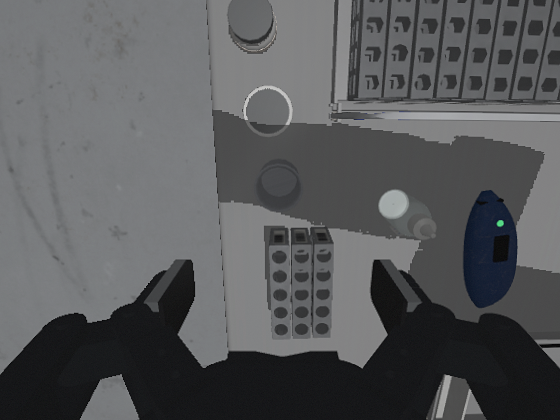

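```bash
python3 - <<'E'
from h import *
g=cv2.imread('pics/w4.png',0)
print(g[180:190,250:308].mean(0).round().astype(int).tolist()); print(g[150:222,274:284].mean(1).round().astype(int).tolist())
c=cv2.resize(g[145:225,240:320],None,fx=4,fy=4,interpolation=cv2.INTER_CUBIC); c=cv2.createCLAHE(4,(4,4)).apply(c)
print((np.array(cv2.HoughCircles(c,cv2.HOUGH_GRADIENT,1.5,10,param1=80,param2=30,minRadius=65,maxRadius=110))[0][:6]/4+[240,145,0]).round(1).tolist())
g2=cv2.imread('pics/w4.png',0)[0:50,215:290]; print('jar lid row20',g2[20].tolist()); print('col',g2[:,35].tolist())
E
```

```text
[79, 79, 78, 78, 76, 75, 70, 65, 61, 60, 60, 62, 67, 70, 72, 73, 73, 73, 73, 73, 72, 73, 72, 72, 72, 72, 72, 72, 72, 72, 72, 72, 72, 72, 72, 72, 72, 72, 72, 72, 72, 72, 71, 71, 69, 65, 60, 56, 57, 61, 66, 72, 73, 76, 76, 76, 76, 76]
[78, 78, 78, 78, 78, 78, 78, 78, 75, 67, 63, 63, 62, 66, 74, 74, 66, 64, 72, 73, 72, 73, 73, 73, 73, 73, 73, 73, 73, 73, 73, 73, 73, 72, 71, 71, 71, 72, 72, 72, 72, 73, 72, 72, 73, 71, 65, 60, 61, 61, 61, 61, 61, 60, 61, 61, 61, 63, 65, 68, 72, 76, 98, 115, 123, 133, 132, 132, 132, 132, 132, 132]
[[278.8, 178.9, 17.7], [278.4, 187.6, 24.0], [277.7, 190.6, 22.7], [282.6, 185.3, 27.3], [281.1, 189.1, 24.4], [275.1, 187.9, 23.6]]
jar lid row20 [129, 129, 130, 129, 130, 130, 130, 129, 130, 131, 131, 132, 118, 94, 95, 101, 100, 100, 101, 100, 100, 100, 100, 101, 103, 101, 102, 102, 101, 102, 102, 103, 103, 102, 103, 103, 102, 103, 104, 103, 104, 105, 103, 105, 105, 104, 104, 106, 105, 106, 105, 106, 105, 105, 106, 108, 99, 53, 89, 133, 146, 144, 131, 130, 131, 130, 131, 131, 131, 130, 131, 131, 131, 130, 130]
col [101, 101, 101, 101, 101, 101, 102, 101, 102, 101, 102, 102, 101, 102, 102, 103, 103, 103, 103, 103, 103, 103, 102, 103, 104, 103, 103, 103, 103, 104, 104, 104, 104, 103, 104, 105, 104, 105, 106, 102, 63, 41, 41, 51, 77, 79, 121, 116, 106, 89]
```

arm_command:
  commands: "0.4 0.1 -4 0 0; 0 0 -5 0 0; 0 0 -5 0 0; 0 0 -4 0 0; 0 0 -2 0 0; 0 0 -1.5 0 0; 0 0 0 0 0; 0 0 0 0 0.3; 0 0 0 0 0.5; 0 0 0 0 0.6; 0 0 0 0 0.6; 0 0 0 0 0.6; 0 0 0 0 0.6"
  grip_force: 40

```text
t: 13.9
tool_pos: [0.5757, -0.024, 0.0345]
orientation: [-3.14, -0.001, -1.57]
ft_force: [-1.7, -2.0, 6.6]
grip_width: 0.0486
grasp_force: 35.9
```

arm_command:
  commands: "0 0 2 0 0.6; 0 0 4 0 0.6; 0 0 5 0 0.6; 0 0 5 0 0.6; 0 0 5 0 0.6; 0 0 4 0 0.6; -1.7 -3.2 0 0 0.6; -1.7 -3.2 0 0 0.6; -1.7 -3.2 0 0 0.6; -1.7 -3.2 0 0 0.6; -1.7 -3.2 0 0 0.6; -1.7 -3.2 0 0 0.6; -1.7 -3.2 0 0 0.6; -1.7 -3.2 0 0 0.6; -1.7 -3.2 0 0 0.6; -1.3 -3.4 0 0 0.6; 0 0 0 0 0.6; 0 0 0 0 0.6; 0 0 0 0 0.6"

```text
t: 16.27
tool_pos: [0.4094, -0.3449, 0.2835]
orientation: [-3.141, -0.0, -1.569]
ft_force: [0.1, -0.1, -1.1]
grip_width: 0.0489
grasp_force: 38.6
```

```bash
python3 - <<'E'
from h import *
s=shot('wrist','w5'); shot('side','s5'); st=status.read_state(); print(st['t'],st['tool_pos'],np.degrees(st['orientation']),st['grip_width'],st['ft_force'])
E
```

```text
16.375 [ 0.40939517 -0.34504292  0.28344524] [-1.79993808e+02  2.45032726e-03 -8.99126124e+01] 0.04862527074463486 [-0.35045316  0.87539773 -1.81199214]
```

View pics/w5.png

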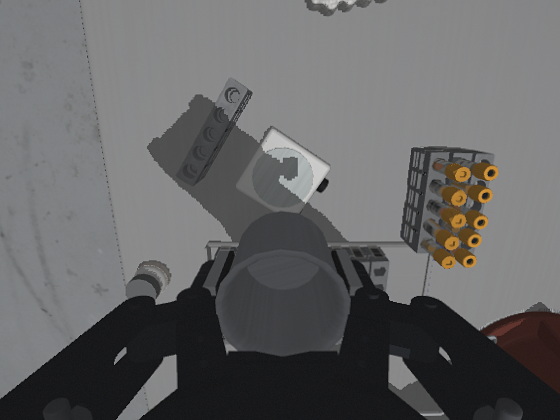

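```bash
python3 - <<'E'
from h import *
s=imaging.snapshot('wrist')
print(plane(s,[[283,178]],.035),plane(s,[[232,94],[192,167]],.058), plane(s,[[145,284]],.05))
E
```

```text
[[ 0.40846628 -0.34421465  0.035     ]] [[ 0.4638065  -0.44101654  0.058     ]
 [ 0.5135959  -0.36166018  0.058     ]] [[ 0.59287331 -0.20333084  0.05      ]]
```

arm_command:
  commands: "0 0 -4 0 0.6; 0 0 -5 0 0.6; 0 0 -5 0 0.6; 0 0 -4 0 0.6; 0 0 -2 0 0.6; 0 0 -1 0 0.6; 0 0 -0.3 0 0.6; 0 0 -0.1 0 0.6; 0 0 0 0 0.6; 0 0 0 0 0.6; 0 0 0 0 0.6"

```text
t: 17.8
tool_pos: [0.4092, -0.346, 0.0696]
orientation: [-3.141, -0.0, -1.57]
ft_force: [-0.1, 1.2, 1.5]
grip_width: 0.0487
grasp_force: 38.2
```

arm_command:
  commands: "0 0 -0.1 0 0.6; 0 0 0 0 0.6; 0 0 0 0 0.3; 0 0 0 0 0.25; 0 0 0 0 0.25; 0 0 2 0 0.25; 0 0 4 0 0.25; 0 0 5 0 0.25; 0 0 5 0 0.25; 2.1 1.7 2 -10.2 0.25; 2.1 1.7 0 -10.2 0.25; 2.1 1.7 0 -10.2 0.25; 2.1 1.7 0 -10.2 0.25; 2.1 1.7 0 -10.2 0.25; 2.1 1.7 0 -10.2 0.25; 2.1 1.7 0 -10.2 0.25; 2.1 1.7 0 -10.2 0.25; 2.1 1.3 0 -10.2 0.25; 0.2 0 0 -10.2 0.25; 0 0 0 -10.2 0.25"

```text
t: 20.3
tool_pos: [0.6003, -0.1964, 0.2478]
orientation: [3.142, -0.001, 2.749]
ft_force: [0.2, -0.4, 0.1]
grip_width: 0.0641
grasp_force: 0.0
```

arm_command:
  commands: "0 0 0 -10.2 0.25; 0 0 0 0 0.25; 0 0 0 0 0.25; 0 0 0 0 0.25"

```text
t: 20.8
tool_pos: [0.6, -0.1968, 0.2483]
orientation: [-3.142, -0.0, 2.579]
ft_force: [-0.0, 0.7, -0.1]
grip_width: 0.064
grasp_force: 0.0
```

```bash
python3 - <<'E'
from h import *
s=shot('wrist','w6'); shot('side','s6'); st=status.read_state(); print(st['t'],st['tool_pos'],np.degrees(st['orientation']),st['grip_width'],st['ft_force'])
print(proj(s,[[.602,-.195,.05],[.602,-.195,0],[.59,-.1,.015]]).round())
E
```

```text
20.9 [ 0.60000269 -0.19683406  0.24828917] [-1.79998162e+02 -1.47871588e-03  1.47690424e+02] 0.06416507977203893 [ 0.85089407 -0.41250823 -0.5098569 ]
[[284. 188.]
 [284. 179.]
 [349. 129.]]
```

View pics/w6.png

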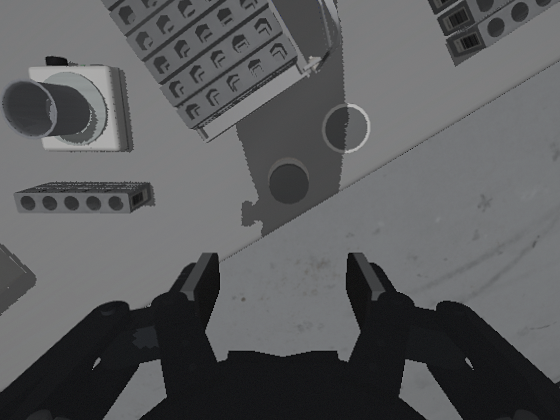

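```bash
python3 - <<'E'
from h import *
s=imaging.snapshot('wrist'); g=cv2.cvtColor(s['pixels'],cv2.COLOR_RGB2GRAY)
print(g[176:186,255:325].mean(0).round().astype(int).tolist()); print(g[150:215,284:292].mean(1).round().astype(int).tolist())
print(plane(s,[[288.5,181]],.05),plane(s,[[346,128]],.014))
E
```

```text
[76, 76, 76, 76, 76, 76, 76, 76, 75, 75, 75, 74, 76, 82, 73, 54, 55, 56, 56, 56, 55, 55, 55, 54, 55, 54, 54, 54, 54, 55, 54, 54, 54, 54, 54, 54, 54, 54, 54, 54, 54, 54, 53, 54, 53, 54, 54, 53, 54, 53, 53, 53, 60, 72, 73, 73, 72, 73, 73, 73, 73, 73, 73, 73, 73, 73, 73, 72, 73, 73]
[74, 74, 74, 73, 74, 73, 74, 80, 88, 88, 89, 91, 92, 77, 46, 49, 56, 56, 55, 55, 55, 55, 55, 54, 55, 54, 55, 55, 55, 54, 54, 54, 54, 54, 54, 54, 54, 54, 53, 54, 53, 53, 54, 54, 53, 53, 53, 53, 53, 53, 53, 52, 51, 58, 70, 73, 73, 73, 73, 73, 73, 73, 72, 72, 73]
[[ 0.59794193 -0.18722973  0.05      ]] [[ 0.58751032 -0.10255664  0.014     ]]
```

arm_command:
  commands: "0 0.8 -4 0 0.25; 0 0 -5 0 0.25; 0 0 -5 0 0.25; 0 0 -4 0 0.25; 0 0 -2 0 0.25; 0 0 -1.8 0 0.25; 0 0 0 0 0.25; 0 0 0 0 0.4; 0 0 0 0 0.5; 0 0 0 0 0.6; 0 0 0 0 0.6; 0 0 0 0 0.6; 0 0 0 0 0.6"

```text
t: 22.58
tool_pos: [0.6008, -0.1892, 0.0318]
orientation: [3.141, 0.002, 2.576]
ft_force: [-1.9, 0.6, 6.4]
grip_width: 0.0456
grasp_force: 41.3
```

arm_command:
  commands: "0 0 2 0 0.6; 0 0 4 0 0.6; 0 0 5 0 0.6; 0 0 5 0 0.6; -0.6 -2.4 2 0 0.6; -0.6 -2.4 0 0 0.6; -0.6 -2.4 0 0 0.6; -0.6 -2.4 0 0 0.6; -0.6 -2.4 0 0 0.6; -0.5 -2.4 0 0 0.6; -0.5 -2.4 0 0 0.6; -0.5 -2.4 0 0 0.6; -0.5 -2.4 0 0 0.6; -0.5 -2.8 0 0 0.6; 0 0 0 0 0.6; 0 0 0 0 0.6; 0 0 0 0 0.6"

```text
t: 24.7
tool_pos: [0.5453, -0.4322, 0.2104]
orientation: [3.141, -0.0, 2.577]
ft_force: [0.6, 0.0, -0.5]
grip_width: 0.0458
grasp_force: 41.5
```

```bash
python3 - <<'E'
from h import *
w=shot('wrist','w7'); s=shot('side','s7'); st=status.read_state(); print(st['t'],st['tool_pos'],np.degrees(st['orientation']),st['grip_width'],st['ft_force'])
im=np.hstack([cv2.resize(cv2.imread('pics/s7.png')[160:380,180:380],(400,440)),cv2.resize(cv2.imread('pics/w7.png')[80:420,80:440],(400,378))[:378][:, :].copy() if 0 else cv2.resize(cv2.imread('pics/w7.png')[60:420,60:460],(400,440))])
cv2.imwrite('pics/m7.png',im)
E
```

```text
24.8 [ 0.54534276 -0.43215777  0.21048885] [1.79994886e+02 4.12345773e-03 1.47670746e+02] 0.04542723775107588 [ 0.65199297 -0.06117376 -1.14279708]
```

View pics/m7.png

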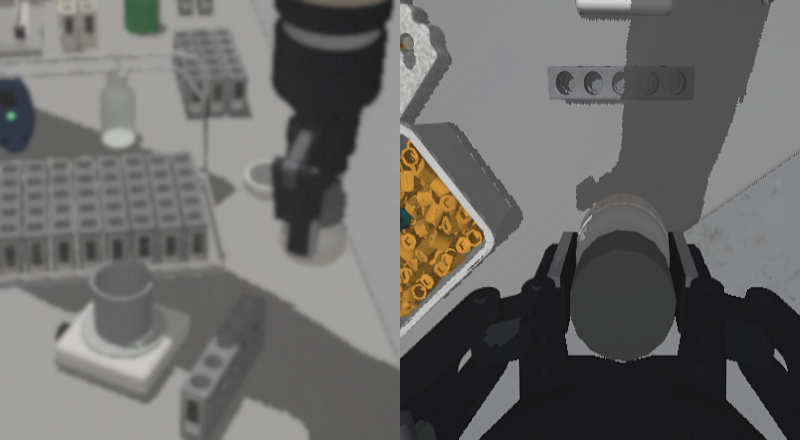

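```bash
python3 - <<'E'
from h import *
s=imaging.snapshot('wrist')
f=lambda x,y:(60+x-400,60+y*360/440)
h=plane(s,[f(565,82),f(621,83),f(678,82)],.058); print(h.round(4).tolist(), np.degrees(np.arctan2(*(h[2]-h[0])[[1,0]])))
print('tray',plane(s,[f(522,218)],0).round(3),plane(s,[f(490,245)],.05).round(3))
print('stir edge',plane(s,[f(579,12),f(670,12)],.032))
c=h[1,:2];a=np.radians(-32.5); print('jar tgt',c+.066*np.array([np.cos(a),np.sin(a)]),'drop tgt',c+.1145*np.array([-np.sin(a),np.cos(a)]))
E
```

```text
[[0.4639, -0.4396, 0.058], [0.4908, -0.3985, 0.058], [0.5169, -0.3559, 0.058]] 57.657352080929314
tray [[ 0.537 -0.567  0.   ]] [[ 0.53  -0.584  0.05 ]]
stir edge [[ 0.42724856 -0.40388214  0.032     ]
 [ 0.47181607 -0.33348978  0.032     ]]
jar tgt [ 0.54648376 -0.43398866] drop tgt [ 0.55234073 -0.30195857]
```

arm_command:
  commands: "0.1 -0.2 -4 0 0.6; 0 0 -5 0 0.6; 0 0 -4 0 0.6; 0 0 -2.5 0 0.6; 0 0 -1.5 0 0.6; 0 0 -0.6 0 0.6; 0 0 -0.2 0 0.6; 0 0 -0.1 0 0.6; 0 0 0 0 0.6; 0 0 0 0 0.6; 0 0 0 0 0.6"

```text
t: 26.22
tool_pos: [0.5463, -0.4351, 0.0319]
orientation: [-3.141, 0.001, 2.576]
ft_force: [-0.5, 0.2, 2.7]
grip_width: 0.0456
grasp_force: 41.8
```

arm_command:
  commands: "0 0 0 0 0.35; 0 0 0 0 0.25; 0 0 0 0 0.25; 0 0 2 0 0.25; 0 0 4 0 0.25; 0 0 5 0 0.25; 0 0 5 0 0.25; 0 0 5 0 0.25; -1 3.7 1 7.5 0.25; -1 3.7 0 7.5 0.25; -1 3.7 0 7.5 0.25; -1 3.7 0 7.5 0.25; -1 3.7 0 7.5 0.25; -1 3.7 0 7.5 0.25; -1 3.7 0 7.5 0.25; -1 3.7 0 7.5 0.25; -1 3.7 0 7.5 0.25; -1 3.7 0 7.5 0.25; -1 3.7 0 7.5 0.25; -0.6 3.4 0 7.5 0.25"

```text
t: 28.72
tool_pos: [0.4295, 0.0074, 0.2515]
orientation: [-3.141, 0.0, -2.132]
ft_force: [0.7, 0.5, -0.3]
grip_width: 0.0638
grasp_force: 0.0
```

arm_command:
  commands: "0 0 0 0 0.25; 0 0 0 0 0.25; 0 0 0 0 0.25; 0 0 0 0 0.25"

```text
t: 29.22
tool_pos: [0.4302, 0.0056, 0.2512]
orientation: [3.142, -0.0, -2.138]
ft_force: [0.1, -0.5, -0.1]
grip_width: 0.0638
grasp_force: 0.0
```

```bash
python3 - <<'E'
from h import *
w=shot('wrist','w8'); s=shot('side','s8'); st=status.read_state(); print(st['t'],st['tool_pos'],np.degrees(st['orientation']),st['grip_width'],st['ft_force'])
print(proj(w,[[.4305,.007,0],[.4305,.007,.064],[.4305,.007,.108]]).round().tolist())
im=np.hstack([cv2.resize(cv2.imread('pics/s8.png')[160:380,180:380],(400,440)),cv2.imread('pics/w8.png')[0:420,80:480][:440]]) if 0 else None
a=cv2.resize(cv2.imread('pics/s8.png')[170:370,190:360],(380,420)); b=cv2.imread('pics/w8.png')[:,80:490]
cv2.imwrite('pics/m8.png',np.hstack([a,b]))
E
```

```text
29.325 [0.43010489 0.00574822 0.25123633] [ 1.79992544e+02 -3.09680956e-03 -1.22445041e+02] 0.06399427951576721 [ 0.45903666 -0.84665961 -0.58696557]
[[282.0, 178.0], [282.0, 190.0], [282.0, 202.0]]
```

View pics/m8.png

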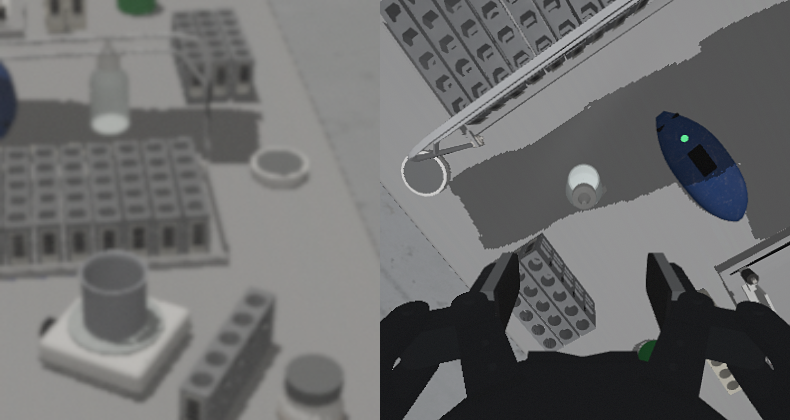

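arm_command:
  commands: "0 0 -4 0 0.25; 0 0 -4 0 0.25; 0 0 -4 0 0.25; 0 0 -3 0 0.25; 0 0 -2 0 0.25; 0 0 -2 0 0.25; 0 0 0 0 0.25; 0 0 0 0 0.4; 0 0 0 0 0.5; 0 0 0 0 0.6; 0 0 0 0 0.7; 0 0 0 0 0.7; 0 0 0 0 0.7; 0 0 0 0 0.7"
  grip_force: 30

```text
t: 31.08
tool_pos: [0.4306, 0.0062, 0.0622]
orientation: [-3.14, 0.001, -2.136]
ft_force: [-1.7, 1.0, 5.5]
grip_width: 0.0394
grasp_force: 29.4
```

arm_command:
  commands: "0 0 2 0 0.7; 0 0 4 0 0.7; 0 0 5 0 0.7; 0 0 5 0 0.7; 0 0 5 0 0.7; 0 0 3 0 0.7; 1.2 -3 0 0 0.7; 1.2 -3 0 0 0.7; 1.2 -3 0 0 0.7; 1.2 -3 0 0 0.7; 1.2 -3 0 0 0.7; 1.2 -3 0 0 0.7; 1.2 -3 0 0 0.7; 1.2 -3 0 0 0.7; 1.2 -3 0 0 0.7; 1.4 -3.8 0 0 0.7; 0 0 0 0 0.7; 0 0 0 0 0.7; 0 0 0 0 0.7; 0 0 0 0 0.7"

```text
t: 33.58
tool_pos: [0.552, -0.3011, 0.3018]
orientation: [-3.141, 0.0, -2.135]
ft_force: [0.3, 0.9, -0.6]
grip_width: 0.0387
grasp_force: 30.8
```

```bash
python3 - <<'E'
from h import *
w=shot('wrist','w9'); st=status.read_state(); print(st['t'],st['tool_pos'],np.degrees(st['orientation']),st['grip_width'],st['ft_force'])
# in-hand nozzle: brightest blob near the centre line
g=cv2.cvtColor(w['pixels'],cv2.COLOR_RGB2GRAY)
p=proj(w,[st['tool_pos']+[0,0,.046],st['tool_pos']+[0,0,.0],st['tool_pos']-[0,0,.062],[.4908,-.3985,.058],[.5465,-.434,.05]]); print(p.round().tolist())
m=cv2.Canny(g,60,120); u,v=p[0].astype(int)
for r in range(150,330,10): print(r,[c for c in range(200,370) if m[r,c]])
E
```

```text
33.625 [ 0.55201053 -0.3012026   0.30170773] [-1.79977571e+02 -1.21420812e-03 -1.22341977e+02] 0.03890146650731525 [-0.45904546 -0.10434349 -1.36406411]
[[280.0, 362.0], [281.0, 284.0], [281.0, 233.0], [282.0, 77.0], [224.0, 78.0]]
150 []
160 [251, 253, 256, 257, 258, 259, 260, 261, 263, 264, 265, 266, 267, 270, 271, 272, 276, 279, 280, 281, 282]
170 [358, 362, 363]
180 [204, 205, 340, 341, 342, 347, 349, 350, 353, 356, 359, 362, 363, 368, 369]
190 [212, 328, 332, 333, 334, 339, 340, 353, 354, 361, 363, 366]
200 [219, 330, 331, 346, 357, 358, 359, 363, 367, 368]
210 [226, 227, 273, 274, 275, 291, 292, 293, 294, 336, 337, 352, 354]
220 [233, 234, 259, 260, 263, 304, 308, 342, 343, 356, 357, 362, 363, 368, 369]
230 [240, 241, 245, 246, 250, 255, 257, 310, 313, 348, 349, 362, 363, 365, 366]
240 [247, 254, 257, 310, 314, 318, 354, 355, 368, 369]
250 [229, 239, 243, 244, 247, 257, 258, 262, 305, 306, 310, 318, 321, 326, 336]
260 [216, 217, 236, 244, 267, 268, 278, 279, 280, 281, 282, 283, 284, 285, 286, 287, 288, 289, 290, 299, 300, 301, 321, 329, 340, 347, 348, 349]
270 [209, 210, 221, 233, 242, 320, 323, 332, 344, 355]
280 [204, 205, 217, 230, 240, 321, 325, 335, 348, 360]
290 [224, 229, 240, 324, 336, 341]
300 [241, 323]
310 [240, 249, 259, 260, 302, 303, 315, 316, 325]
320 [238, 250, 312, 327]
```

arm_command:
  commands: "0 -0.1 -4 0 0.7; 0 0 -5 0 0.7; 0 0 -5 0 0.7; 0 0 -4 0 0.7; 0 0 -3 0 0.7; 0 0 -1.5 0 0.7; 0 0 -1 0 0.7; 0 0 -0.3 0 0.7; 0 0 -0.2 0 0.7; 0 0 0 0 0.7; 0 0 0 0 0.7; 0 0 0 0 0.7"

```text
t: 35.12
tool_pos: [0.5525, -0.3031, 0.0622]
orientation: [-3.14, -0.0, -2.136]
ft_force: [-0.9, 0.2, 6.2]
grip_width: 0.0388
grasp_force: 31.3
```

Contact at the same height as when grasped; release, rise and move back to look.

arm_command:
  commands: "0 0 0 0 0.5; 0 0 0 0 0.4; 0 0 0 0 0.4; 0 0 0 0 0.4; 0 0 2 0 0.4; 0 0 4 0 0.4; 0 0 5 0 0.4; 0 0 5 0 0.4; 0 0 5 0 0.4; -1 0 3 0 0.4; -2 2 0 0 0.4; -2 2 0 0 0.4; -2 2 0 0 0.4; -2 2 0 0 0.4; 0 2 0 0 0.4; 0 0 0 0 0.4; 0 0 0 0 0.4; 0 0 0 0 0.4; 0 0 0 0 0.4"

```text
t: 37.5
tool_pos: [0.4622, -0.2032, 0.3011]
orientation: [3.141, -0.0, -2.136]
ft_force: [0.2, 0.5, -0.3]
grip_width: 0.0514
grasp_force: 0.0
```

```bash
python3 - <<'E'
from h import *
w=shot('wrist','w10'); s=shot('side','s10'); st=status.read_state(); print(st['t'],st['tool_pos'],np.degrees(st['orientation']),st['ft_force'])
names=['stir','beaker rim','rack top','jar lid','drop base','drop tip','dish']
P=[[.4093,-.3455,.035],[.4093,-.3455,.09],[.4908,-.3985,.058],[.5465,-.434,.05],[.5523,-.302,0],[.5523,-.302,.108],[.5875,-.1026,.015]]
for c,im in (('w',w),('s',s)): print(c,dict(zip(names,proj(im,P).round().tolist())))
# circles in each view near the predictions
for c,im,pts in (('w',w,[('beaker',P[1],.027),('jar',P[3],.021),('drop',P[5],.012),('dish',P[6],.028)]),('s',s,[('jar',P[3],.021),('drop',P[5],.02),('beaker',P[1],.027),('dish',P[6],.028)])):
    g=cv2.cvtColor(im['pixels'],cv2.COLOR_RGB2GRAY)
    for n,p,r in pts:
        u,v=proj(im,[p])[0]; R=np.linalg.norm(proj(im,[np.add(p,[r,0,0])])[0]-[u,v]); h=int(2*R+8)
        y0,x0=max(0,int(v)-h),max(0,int(u)-h); t=g[y0:int(v)+h,x0:int(u)+h]
        if min(t.shape)<10: print(c,n,'out'); continue
        e=[cv2.fitEllipse(k) for k in cv2.findContours(cv2.dilate(cv2.Canny(t,40,90),None),1,1)[0] if len(k)>25]
        e=[q for q in e if .6*R<max(q[1])/2<1.4*R and min(q[1])>.5*max(q[1])]
        print(c,n,'R',R.round(1),[(round(q[0][0]+x0,1),round(q[0][1]+y0,1),round(max(q[1])/2,1),plane(im,[[q[0][0]+x0,q[0][1]+y0]],p[2])[0][:2].round(4).tolist()) for q in e[:6]])
E
```

```text
37.6 [ 0.46207845 -0.20307109  0.30113524] [ 1.79986731e+02 -3.82887409e-03 -1.22400966e+02] [0.43674856 0.43084316 0.96003176]
w {'stir': [255.0, 49.0], 'beaker rim': [250.0, 37.0], 'rack top': [164.0, 44.0], 'jar lid': [109.0, 47.0], 'drop base': [188.0, 145.0], 'drop tip': [157.0, 155.0], 'dish': [248.0, 272.0]}
s {'stir': [241.0, 323.0], 'beaker rim': [240.0, 298.0], 'rack top': [293.0, 330.0], 'jar lid': [330.0, 347.0], 'drop base': [316.0, 315.0], 'drop tip': [319.0, 269.0], 'dish': [315.0, 247.0]}
w beaker R 27.5 [(232.7, 73.7, 19.7, [0.443, -0.327]), (268.8, 57.8, 26.3, [0.4038, -0.3197]), (249.1, 33.1, 22.6, [0.4079, -0.349])]
w jar R 17.7 [(108.0, 45.5, 19.5, [0.5467, -0.4355])]
w drop R 10.9 [(169.1, 139.0, 6.8, [0.5321, -0.3081])]
w dish R 17.5 [(247.5, 271.7, 14.4, [0.5872, -0.1034])]
s jar R 12.7 [(318.5, 370.6, 8.6, [0.5183, -0.4823]), (330.1, 347.6, 11.8, [0.5464, -0.4365])]
s drop R 11.1 [(314.7, 246.8, 8.3, [0.5567, -0.2348])]
s beaker R 16.0 [(240.8, 319.2, 14.7, [0.4061, -0.3968]), (240.1, 299.5, 11.8, [0.4085, -0.3486])]
s dish R 12.6 [(314.7, 246.8, 8.3, [0.5872, -0.1037]), (314.7, 250.3, 15.7, [0.5848, -0.1168])]
```

```bash
python3 - <<'E'
from h import *
a,b=[cv2.imread(f'pics/s{i}.png',0).astype(int) for i in (8,10)]
d=(abs(a-b)>18).astype(np.uint8); d[:258]=0; d[335:]=0; d[:,:295]=0; d[:,345:]=0
d=cv2.morphologyEx(d,cv2.MORPH_OPEN,np.ones((2,2),np.uint8))
for r in range(262,334,4):
    x=np.flatnonzero(d[r]); print(r,(x.min(),x.max(),len(x)) if len(x) else '-')
s=imaging.snapshot('side'); p=[.5525,-.303]
for z,r in ((.108,.003),(.09,.012),(.06,.02),(.03,.02),(.0,.02)): print(z,proj(s,[[p[0]-r,p[1],z],[p[0]+r,p[1],z],[p[0],p[1]-r,z]]).round(0).tolist())
E
```

```text
262 -
266 -
270 (np.int64(296), np.int64(305), 10)
274 (np.int64(296), np.int64(315), 20)
278 (np.int64(296), np.int64(338), 37)
282 (np.int64(296), np.int64(345), 40)
286 (np.int64(296), np.int64(345), 50)
290 (np.int64(296), np.int64(345), 35)
294 (np.int64(296), np.int64(345), 34)
298 (np.int64(296), np.int64(344), 36)
302 (np.int64(296), np.int64(342), 38)
306 (np.int64(301), np.int64(339), 26)
310 (np.int64(313), np.int64(340), 24)
314 (np.int64(314), np.int64(337), 22)
318 (np.int64(313), np.int64(332), 19)
322 (np.int64(322), np.int64(327), 6)
326 -
330 -
0.108 [[318.0, 269.0], [321.0, 269.0], [320.0, 270.0]]
0.09 [[312.0, 278.0], [326.0, 277.0], [320.0, 281.0]]
0.06 [[307.0, 291.0], [329.0, 289.0], [320.0, 297.0]]
0.03 [[306.0, 304.0], [328.0, 302.0], [319.0, 310.0]]
0.0 [[306.0, 316.0], [327.0, 314.0], [318.0, 322.0]]
```

```bash
python3 - <<'E'
from h import *
b=cv2.imread('pics/s10.png',0)
for r in range(264,330,4): print(r,b[r,296:346:2].tolist())
E
```

```text
264 [149, 149, 148, 148, 150, 150, 148, 150, 149, 150, 150, 150, 148, 149, 149, 149, 149, 150, 149, 149, 150, 150, 151, 149, 149]
268 [98, 107, 121, 135, 144, 148, 149, 149, 149, 151, 150, 156, 159, 149, 149, 149, 149, 149, 150, 148, 150, 151, 150, 149, 149]
272 [87, 87, 89, 88, 89, 90, 96, 99, 102, 116, 133, 144, 141, 139, 147, 148, 149, 151, 150, 149, 150, 148, 149, 150, 149]
276 [89, 88, 88, 88, 86, 87, 88, 90, 133, 178, 168, 154, 147, 161, 168, 115, 95, 106, 120, 135, 140, 147, 149, 150, 150]
280 [89, 89, 88, 89, 89, 88, 88, 89, 108, 142, 165, 174, 173, 164, 133, 96, 87, 88, 89, 87, 87, 89, 91, 105, 118]
284 [89, 90, 88, 89, 89, 88, 94, 113, 123, 124, 125, 126, 125, 123, 114, 99, 89, 87, 87, 88, 86, 87, 86, 88, 87]
288 [88, 89, 89, 89, 90, 97, 118, 127, 131, 135, 133, 133, 132, 131, 128, 122, 106, 88, 87, 86, 87, 87, 87, 88, 87]
292 [88, 88, 88, 88, 96, 118, 121, 129, 132, 134, 136, 136, 135, 133, 130, 125, 110, 91, 86, 87, 86, 88, 88, 87, 89]
296 [88, 88, 87, 89, 98, 117, 120, 126, 129, 132, 133, 133, 133, 132, 128, 121, 104, 88, 85, 88, 87, 88, 87, 96, 132]
300 [88, 86, 87, 88,
[... 271 characters left out ...]
169, 171, 168, 163, 149, 132, 121, 95, 87, 88, 86, 90, 111, 139, 149, 151]
312 [145, 129, 98, 84, 86, 93, 105, 120, 128, 171, 180, 180, 180, 179, 171, 139, 95, 89, 94, 98, 103, 134, 149, 149, 149]
316 [131, 129, 125, 118, 111, 116, 117, 93, 120, 172, 180, 180, 180, 179, 175, 139, 91, 100, 141, 150, 150, 149, 149, 149, 149]
320 [90, 92, 92, 106, 125, 116, 82, 75, 125, 163, 169, 167, 159, 137, 109, 103, 122, 140, 149, 150, 150, 149, 150, 149, 149]
324 [102, 97, 99, 109, 106, 75, 81, 82, 122, 149, 149, 148, 148, 149, 148, 149, 149, 150, 150, 150, 150, 149, 149, 150, 148]
328 [116, 125, 122, 100, 78, 73, 74, 80, 125, 148, 148, 150, 148, 149, 149, 150, 149, 150, 149, 149, 150, 150, 150, 149, 150]
```

```bash
python3 -c "
from plant import robot
print(robot.close_job())"
```

```text
the job is handed in; nothing more can be done
None
```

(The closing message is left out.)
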